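# Vent the stuck curing box

### The job

In the mosaic workshop, first lift the marble weight off the blue lid of the grey curing box and stand it upright, wholly on the round cork pad, and let go of it. Then take the lid by its orange handle and pull up until the stuck seal lets go, without letting the lid fly wide open, and finish still gripping the handle, holding the lid steady and only slightly ajar, its front edge about 2 cm up. Leave everything else where it is.

Things in the scene. Friction and masses are not known exactly. Their poses are not given: they have to be found in the camera images.
- box: Grey box fixed to the bench, 190 x 190 outside, rim 80 high, with a blue lid: the shut lid's flat top is 92.5 above the table. Steel brackets at its y sides reach 18 out, 32 high. Origin: centre of the underside. Its -x side is the front (handle side, towards the robot), z is up; the hinge line is parallel to its y, at box x = +95, z = 80. Yaw varies; it cannot move.
- lid (a joint): Lid angle, rad: 0 shut, grows as the front edge rises (turn about box +y). Hinge to front edge 193, to handle 155, so 0.105 rad lifts the edge about 20. The seal is stuck: pulling at the handle takes 11 to 14 N at the peak (varies), in the first few mm; it lets go for good within about 9 mm of rise. Then only the lid (0.33 kg) weighs; unheld it falls shut.
- handle (a point): Orange upright block handle on the lid, 28 (box x) x 24 (box y) x 40 high. This point: centre of its foot on the lid's top, at box x = -60, y = 0; it turns with the lid. Grip it across its 24 width (fingers closing along the box's y) from above.
- weight: Round marble weight standing on the lid: marble disc 60 dia x 28 high, thin neck, then a brass knob 28 dia from 42 to 68 above its underside, to be gripped from above. About 0.35 kg (varies). Origin: centre of its underside, z up.
- pad: Round cork pad fixed to the bench, 140 dia x 6 thick. Origin: centre of the underside (the top is 6 above).
- jar: Bystander, not to be moved: small glue jar with red cap, 44 dia x 62 high. Origin: centre of its underside.
- dish: Bystander, not to be moved: shallow clear plastic dish, 100 dia x 16 high. Origin: centre of its underside.
- mug: Bystander, not to be moved: blue mug, 76 dia x 90 high. Origin: centre of its underside.
- scissors: Bystander, not to be moved: scissors lying flat, orange rings, about 165 long. Origin: centre of its underside.
- brush: Bystander, not to be moved: paint brush lying flat. Origin: centre of its underside.
- hammer: Bystander, not to be moved: hammer lying flat. Origin: centre of its underside.
- tray: Bystander, not to be moved: loose wooden tray of glass chips, 100 x 140 x 30. Origin: centre of its underside.
Things that resemble listed ones, but are neither listed nor needed, are in the scene too. Of the things shaped like the pad, the cork one is meant.

How it is judged:
By the outcome, as a careful person would: the job done as asked, in the order asked, and still so for the second after the job is handed in, while the arm keeps its last pose, push and grip.
It also fails if it takes over 48 s, if anything falls off the work surface, if the arm or the gripper's body presses on something with over 40 N, if the wrist force passes 120 N, or if a joint passes its speed limit or range.

### The arm

A 6-joint arm with a two-finger parallel gripper is mounted at the origin on the work surface. World frame = base frame: x ahead of the robot, y to its left, z up, the work surface at z = 0. Lengths are in m, angles in rad, forces in N, time in s.
With the tool pointing down it reaches from about 0.375 to 0.975 m from the base axis. Payload 3.8 kg.
Tool frame: the origin (TCP) lies on the mounting face of the last link; the fingertips stand 173 mm ahead of it and the grasp point (between the pads) lies 155 mm ahead of it (bot.hold_point_z is the distance from the TCP to the grasp point, in m); z points along the fingers, y is the line along which they close (so a half turn about z gives the same grasp; the last joint's range is limited). The gripper opens to 85 mm and grips with 20 to 120 N. Pads are 22 mm wide; open, the fingers measure 114 mm over their backs; the gripper's body (76 mm by 85 mm) begins 54 mm behind the grasp point. The pads swing forward as they close: fully open they stand 13 mm farther back than shut.
Start: joints at [-1.361, 0.264, 1.604, -0, 1.274, -0.037], TCP at [0.165, -0.655, 0.405] pointing down, gripper open.
Joint ranges: [-2.63, 2.63], [-0.94, 2.18], [0.31, 2.57], [-1.31, 4.45], [0, 2.66], [-2.55, 2.55]. Speed limits (rad/s): [2.57, 2.57, 3.14, 3.14, 3.14, 3.14].

### API

Orientations are given as a rotation vector (axis times angle).
In Python, from workcell import bot, optics gives the robot as it stands.
- The arm moves only by the shell command python3 -m jog 'ROWS' [OPENING] [FORCE]. ROWS is JSON, a list of rows, each an object of numbers: "dx", "dy", "dz": the shift along the tool's x, y, z in mm; "ax", "ay", "az": the turn, a rotation vector about the tool's x, y, z in degrees. A call has 1 to 20 rows; each row shifts and turns the commanded pose from where the row before left it, along the tool's axes as they then stand; what a row does not reach is not made up. A row lasts 1/12 s, in which the tool goes at most 41.7 mm and 7.16 degrees, less where a joint would pass 70% of its speed; a pose out of reach is approached as far as the arm can. A call with a gripper value outside its range is refused whole. OPENING is the opening, from 0 (shut) to 1 (fully open), set as the call begins (- or left out, the last holds). The fingers move at their own pace and stop on an object; FORCE is the grip in N (left out, the last holds). Time passes only in rows, so rows that do not move let the fingers close. It gives the time, the measured TCP pose, the force, the opening and the grip force at its end, in the units of the state.
- bot.read_state(): the state, without advancing time (a new reading comes with each control period).
- optics.read_camera(name): name is "scene" or "top" or "wrist"; returns a dict with "img" (384x512x3 uint8, red, green, blue), "vertical_fov" (degrees; the focal length in pixels is half the picture's height over the tangent of half this angle, whatever the lens; pixels are square), "cx", "cy" (the principal point, pixels), "R" (3x3) and "t" (3): a world point X has camera coordinates R X + t; the wrist camera has in their place "tool_from_camera" (4x4, takes a point from camera to tool coordinates, whose origin is the TCP and whose axes are the flange's). Camera axes: x right, y down, z forward; pixel columns grow to the right and rows downward; lengths in m; the calibration is good to about 2 mm. A picture is of the moment at which its call begins: read the wrist's pose just before it. There is no depth.
- bot.finish_job(): hands the job in; it is judged then, once.
The state is a dict: "time": time; "q": joint angles; "joint_vel": joint speeds; "joint_torque": joint torques, N m; "tool_pos": TCP position; "tcp_rot": TCP orientation; "wrist_force": force on the tool from outside, world axes, zero at the start; "torque": the same for the moment, N m; "width": opening from 0.0 (shut) to 1.0 (fully open); "grip_force": force on a finger pad.
Only numpy, scipy, OpenCV 4.12 (cv2) and the standard library are available. Lean on these libraries where they do the work, as an engineer would, in place of code of your own. Each camera call takes 0.05 s, during which the arm holds its last target. There are 200 camera calls.

## Working session

There is one attempt and no reset: what is moved stays moved. The work goes in short steps, Python scripts to look and compute and a shell command to move; the robot and the scene stay as the last step left them, time stands still between calls to the robot, and variables do not carry over. Pictures are saved under pics/ and viewed, at most 10 in all, crops included, and the job is handed in when it is done.

```bash
ls; mkdir -p pics
python3 - <<'E'
from workcell import bot, optics
import cv2,numpy as np
s=bot.read_state()
print(s)
for n in("scene","top"):
    c=optics.read_camera(n); print(n,c["vertical_fov"],c["cx"],c["cy"],c["R"],c["t"],[k for k in c])
    cv2.imwrite(f"pics/{n}.png",cv2.resize(c["img"][...,::-1],(768,576),interpolation=cv2.INTER_CUBIC))
    np.savez(f"{n}.npz",**{k:c[k] for k in c})
E
```

```text
pics
{'time': 0.0, 'q': array([-1.36092108e+00,  2.64719957e-01,  1.60536257e+00,  2.61668188e-06,
        1.27370436e+00, -3.69146508e-02]), 'joint_vel': array([ 0.00101608,  0.00082166,  0.00111531,  0.00229843,  0.00089552,
       -0.0012743 ]), 'joint_torque': array([-6.95689450e-04, -5.15114701e+01, -3.67313683e+01, -9.58295391e-05,
        1.30790519e-02, -1.25012960e-05]), 'tool_pos': array([ 0.16481435, -0.65421314,  0.40339015]), 'tcp_rot': array([-3.11553606e+00, -3.86403359e-01,  2.93580421e-04]), 'wrist_force': array([ 0.37219749, -0.02917098, -0.27885432]), 'torque': array([-0.0111912 ,  0.00760429, -0.05186825]), 'grip_force': 0.0, 'width': 1.000244205981755}
scene 45.8695271298115 246.73784469970076 186.4845769619415 [[-0.01590371  0.99974502 -0.01602996]
 [ 0.78550207  0.00257285 -0.61885368]
 [-0.61865464 -0.02243364 -0.78534271]] [ 0.00901277 -0.34937726  1.60939269] ['img', 'vertical_fov', 'cx', 'cy', 'R', 't']
top 48.163523938776024 256.0315128623095 197.66898595185998 [[ 2.31601865e-02 -9.99731423e-01 -8.28643954e-04]
 [-9.88841835e-01 -2.27858913e-02 -1.47216261e-01]
 [ 1.47157841e-01  4.22895389e-03 -9.89103981e-01]] [-5.26461652e-04  5.07062211e-01  1.32702100e+00] ['img', 'vertical_fov', 'cx', 'cy', 'R', 't']
```

View pics/top.png

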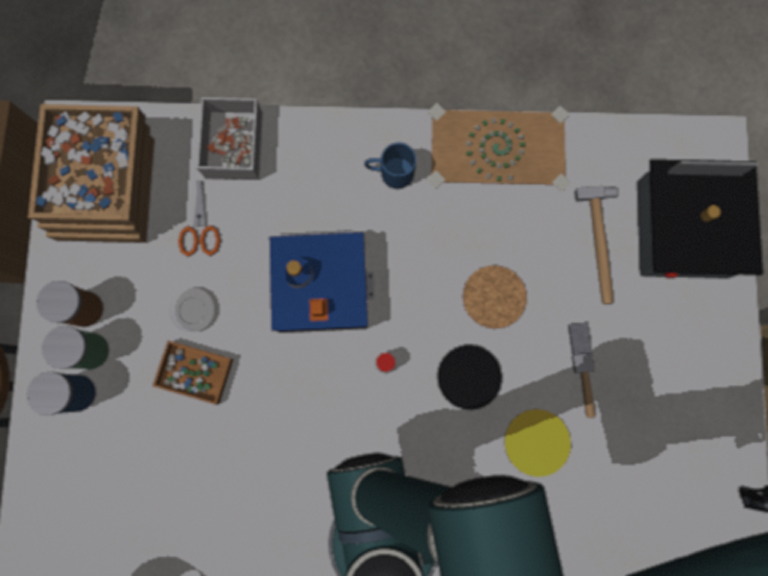

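View pics/scene.png

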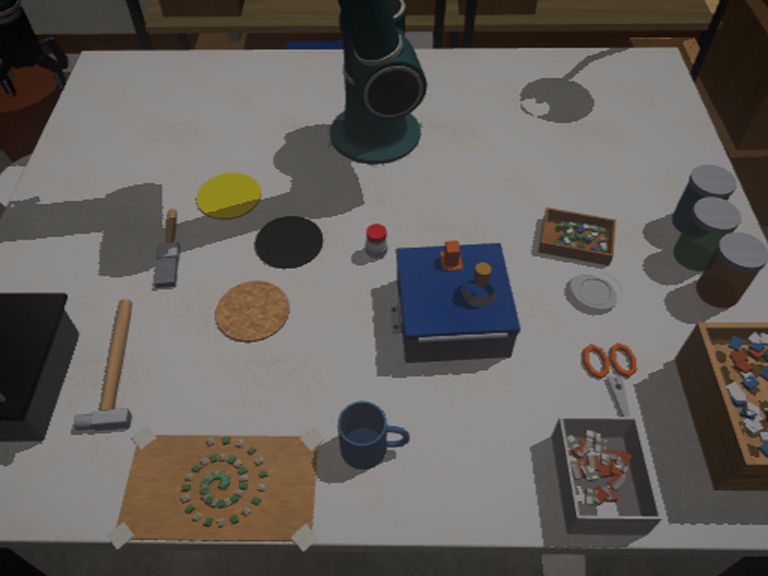

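The top view shows the lid at (319,281) with the weight's knob at (294,267) and the orange handle at (318,308). There are three pad-like discs: cork-textured (494,296), black (469,377) and yellow (538,442). The cork one fits the description. I'll confirm it in a crop and measure.

```bash
cat > h.py <<'E'
import numpy as np,cv2
def ray(c,uv,z):
    f=192/np.tan(np.radians(c["vertical_fov"]/2)); R=c["R"];t=c["t"]
    uv=np.atleast_2d(uv).astype(float)
    d=np.c_[(uv[:,0]-c["cx"])/f,(uv[:,1]-c["cy"])/f,np.ones(len(uv))]@R
    o=-R.T@t
    return o+d*((z-o[2])/d[:,2])[:,None]
def proj(c,X):
    f=192/np.tan(np.radians(c["vertical_fov"]/2)); p=np.atleast_2d(X)@c["R"].T+c["t"]
    return p[:,:2]/p[:,2:]*f+[c["cx"],c["cy"]]
def blob(c,lo,hi,roi):  # hsv range; roi x0,y0,x1,y1
    h=cv2.cvtColor(np.ascontiguousarray(c["img"]),cv2.COLOR_RGB2HSV)
    m=cv2.inRange(h,np.array(lo),np.array(hi)); k=np.zeros_like(m); x0,y0,x1,y1=roi
    k[y0:y1,x0:x1]=m[y0:y1,x0:x1]; return k
E
python3 - <<'E'
from h import *
T=dict(np.load("top.npz"));S=dict(np.load("scene.npz"))
rois={"top":dict(lid=(170,145,255,228),pad=(300,170,360,225),knob=(185,168,206,188),hand=(200,192,225,220)),
"scene":dict(lid=(255,155,350,245),pad=(138,180,200,232),knob=(312,170,332,194),hand=(290,155,312,182))}
ran=dict(lid=((105,100,30),(125,255,255)),pad=((5,60,60),(20,200,255)),knob=((12,80,60),(28,255,255)),hand=((3,150,60),(14,255,255)))
z=dict(lid=.0925,pad=.006,knob=.1605,hand=.1325)
for n,c in(("top",T),("scene",S)):
    for k,r in rois[n].items():
        m=blob(c,*ran[k],r); p=cv2.findNonZero(m)
        if p is None: print(n,k,"none");continue
        p=p[:,0]; W=ray(c,p,z[k])[:,:2]
        print(n,k,len(p),"px mean",p.mean(0).round(1),"bbox",p.min(0),p.max(0),"world mean",W.mean(0).round(4),"minrect",[np.round(v,3) for v in cv2.minAreaRect((W*1000).astype(np.float32))])
a=S["img"][140:250,125:355,::-1];b=T["img"][145:235,165:365,::-1]
a=cv2.resize(a,(780,373),interpolation=2);b=cv2.resize(b[:, :],(480,216),interpolation=2)
o=np.zeros((590,780,3),np.uint8);o[:373]=a;o[373:589,:480]=b
o=cv2.convertScaleAbs(o,alpha=1.4)
cv2.imwrite("pics/c1.png",o)
E
```

```text
top lid 3575 px mean [212.3 186.9] bbox [180 155] [244 220] world mean [0.5294 0.1453] minrect [array([527.917, 147.056]), array([195.028, 191.998]), np.float64(4.06)]
top pad 1393 px mean [329.4 197.5] bbox [309 177] [350 218] world mean [ 0.5178 -0.2272] minrect [array([ 518.137, -227.499]), array([135.137, 133.431]), np.float64(0.287)]
top knob 71 px mean [195.6 178.4] bbox [191 174] [200 183] world mean [0.5412 0.1877] minrect [array([540.956, 187.887]), array([25.288, 24.636]), np.float64(46.479)]
top hand 140 px mean [212. 206.] bbox [207 200] [217 212] world mean [0.4649 0.1397] minrect [array([465.043, 139.855]), array([35.984, 29.497]), np.float64(2.093)]
scene lid 3748 px mean [302.1 194.7] bbox [265 162] [346 223] world mean [0.5432 0.1469] minrect [array([533.368, 150.153]), array([195.428, 193.857]), np.float64(4.094)]
scene pad 1560 px mean [167.9 207. ] bbox [144 187] [192 227] world mean [ 0.5236 -0.224 ] minrect [array([ 521.993, -224.125]), array([138.339, 138.227]), np.float64(32.735)]
scene knob 69 px mean [321.7 178.7] bbox [317 175] [326 182] world mean [0.5458 0.1908] minrect [array([544.959, 190.445]), array([22.745, 23.438]), np.float64(0.149)]
scene hand 111 px mean [300.8 169.6] bbox [294 161] [307 179] world mean [0.4918 0.1438] minrect [array([492.969, 141.568]), array([62.764, 31.746]), np.float64(2.992)]
```

View pics/c1.png

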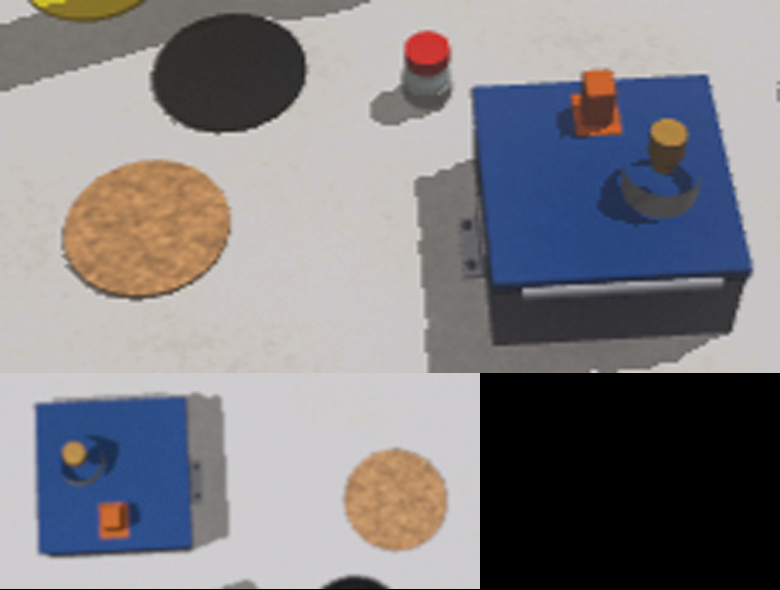

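The crop confirms the cork-textured disc, at crop (147,228), as the pad. The weight's brass knob is at (668,140) and the orange handle at (598,95). Both cameras agree to about 5 mm: knob (0.543, 0.189), pad (0.520, -0.226), box yaw +4.1°. Next I'll move over towards the box and refine with the wrist camera.

```bash
python3 -m jog '[{"az":5},{"az":5},{"dx":20,"dy":-21},{"dx":20,"dy":-21},{"dx":20,"dy":-21},{"dx":20,"dy":-21},{"dx":20,"dy":-21},{"dx":20,"dy":-21},{"dx":20,"dy":-21},{"dx":20,"dy":-21},{"dx":20,"dy":-21},{"dx":20,"dy":-21},{"dx":20,"dy":-21},{"dx":20,"dy":-21},{"dx":20,"dy":-21},{"dx":20,"dy":-21},{"dx":20,"dy":-21},{"dx":20,"dy":-21},{"dx":20,"dy":-21},{"dx":20,"dy":-21}]' 1 40
python3 -m jog '[{"dy":-29},{"dy":-29},{"dy":-29},{"dy":-29},{"dy":-29},{"dy":-29},{"dy":-29},{"dy":-29},{"dy":-29},{"dy":-29},{"dy":-29},{"dy":-29},{"dy":-29},{"dy":-29},{},{},{}]'
python3 - <<'E'
from h import *
from workcell import bot,optics
s=bot.read_state(); c=optics.read_camera("wrist"); print(c["tool_from_camera"],c["vertical_fov"])
np.savez("w1.npz",pos=s["tool_pos"],rot=s["tcp_rot"],**c)
cv2.imwrite("pics/w1.png",cv2.resize(c["img"][...,::-1],(768,576),interpolation=2))
print(s["tool_pos"],cv2.Rodrigues(s["tcp_rot"])[0].round(4))
E
```

```text
[[ 8.37797123e-04 -9.50422399e-01 -3.10960707e-01  8.00414059e-02]
 [ 9.99999557e-01  6.63098161e-04  6.67522945e-04 -2.23067456e-04]
 [-4.28231286e-04 -3.10961129e-01  9.50422534e-01  3.09041051e-02]
 [ 0.00000000e+00  0.00000000e+00  0.00000000e+00  1.00000000e+00]] 65.44680252197094
[ 0.16480064 -0.65423923  0.40344531] [[ 9.697e-01  2.442e-01 -4.000e-04]
 [ 2.442e-01 -9.697e-01  2.100e-03]
 [ 1.000e-04 -2.100e-03 -1.000e+00]]invalid input
invalid input
```

View pics/w1.png

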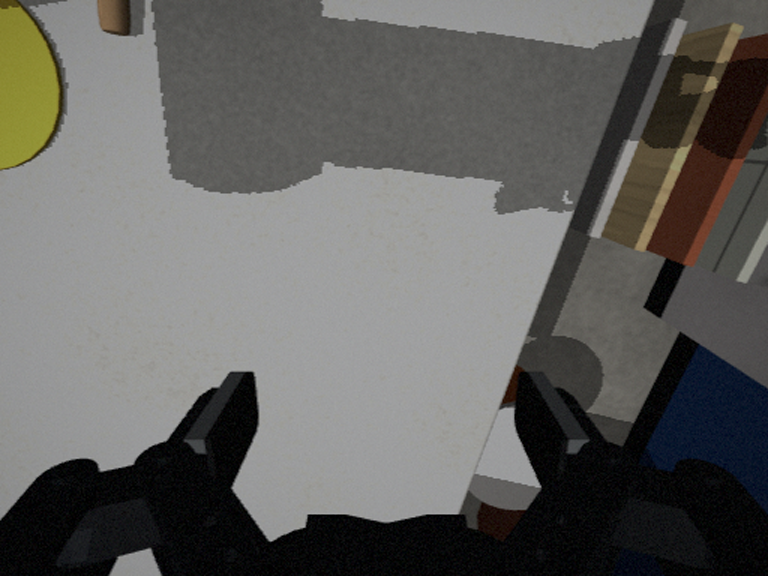

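The arm didn't move: the rows were rejected, and the wrist picture still shows the start pose over bare table. They probably need all six keys.

```bash
python3 -m jog '[{"dx":0,"dy":0,"dz":0,"ax":0,"ay":0,"az":5}]' 1 40; python3 -m jog '[{"dx":0,"dy":0,"dz":0,"ax":0,"ay":0,"az":5}]'; python3 -m jog -h | head -20
```

```text
time: 0.23
tool_pos: [0.1649, -0.6544, 0.4039]
tcp_rot: [-3.13, -0.249, 0.0]
wrist_force: [0.6, -0.4, 0.3]
width: 0.999
grip_force: 0.0
time: 0.32
tool_pos: [0.1648, -0.6544, 0.404]
tcp_rot: [-3.139, -0.107, 0.0]
wrist_force: [0.0, 0.4, -0.2]
width: 1.0
grip_force: 0.0invalid input: not JSON, or not a number
```

```bash
python3 -m jog '[{"dx":20,"dy":-21,"dz":0,"ax":0,"ay":0,"az":0},{"dx":20,"dy":-21,"dz":0,"ax":0,"ay":0,"az":0},{"dx":20,"dy":-21,"dz":0,"ax":0,"ay":0,"az":0},{"dx":20,"dy":-21,"dz":0,"ax":0,"ay":0,"az":0},{"dx":20,"dy":-21,"dz":0,"ax":0,"ay":0,"az":0},{"dx":20,"dy":-21,"dz":0,"ax":0,"ay":0,"az":0},{"dx":20,"dy":-21,"dz":0,"ax":0,"ay":0,"az":0},{"dx":20,"dy":-21,"dz":0,"ax":0,"ay":0,"az":0},{"dx":20,"dy":-21,"dz":0,"ax":0,"ay":0,"az":0},{"dx":20,"dy":-21,"dz":0,"ax":0,"ay":0,"az":0},{"dx":20,"dy":-21,"dz":0,"ax":0,"ay":0,"az":0},{"dx":20,"dy":-21,"dz":0,"ax":0,"ay":0,"az":0},{"dx":20,"dy":-21,"dz":0,"ax":0,"ay":0,"az":0},{"dx":20,"dy":-21,"dz":0,"ax":0,"ay":0,"az":0},{"dx":20,"dy":-21,"dz":0,"ax":0,"ay":0,"az":0},{"dx":20,"dy":-21,"dz":0,"ax":0,"ay":0,"az":0}]'
python3 -m jog '[{"dx":0,"dy":-29,"dz":0,"ax":0,"ay":0,"az":0},{"dx":0,"dy":-29,"dz":0,"ax":0,"ay":0,"az":0},{"dx":0,"dy":-29,"dz":0,"ax":0,"ay":0,"az":0},{"dx":0,"dy":-29,"dz":0,"ax":0,"ay":0,"az":0},{"dx":0,"dy":-29,"dz":0,"ax":0,"ay":0,"az":0},{"dx":0,"dy":-29,"dz":0,"ax":0,"ay":0,"az":0},{"dx":0,"dy":-29,"dz":0,"ax":0,"ay":0,"az":0},{"dx":0,"dy":-29,"dz":0,"ax":0,"ay":0,"az":0},{"dx":0,"dy":-29,"dz":0,"ax":0,"ay":0,"az":0},{"dx":0,"dy":-29,"dz":0,"ax":0,"ay":0,"az":0},{"dx":0,"dy":-29,"dz":0,"ax":0,"ay":0,"az":0},{"dx":0,"dy":-29,"dz":0,"ax":0,"ay":0,"az":0},{"dx":0,"dy":-29,"dz":0,"ax":0,"ay":0,"az":0},{"dx":0,"dy":-29,"dz":0,"ax":0,"ay":0,"az":0},{"dx":0,"dy":-29,"dz":0,"ax":0,"ay":0,"az":0},{"dx":0,"dy":0,"dz":0,"ax":0,"ay":0,"az":0},{"dx":0,"dy":0,"dz":0,"ax":0,"ay":0,"az":0}]'
cat > w.py <<'E'
from h import *
from workcell import bot,optics
def snap(name):
    s=bot.read_state(); c=dict(optics.read_camera("wrist"))
    Rt=cv2.Rodrigues(s["tcp_rot"])[0]; M=c["tool_from_camera"]
    Rw=Rt@M[:3,:3]; o=Rt@M[:3,3]+s["tool_pos"]
    c["R"]=Rw.T; c["t"]=-Rw.T@o
    np.savez(name+".npz",**c); cv2.imwrite(f"pics/{name}.png",cv2.resize(c["img"][...,::-1],(768,576),interpolation=2))
    print(s["tool_pos"],Rt.round(3).tolist(),s["wrist_force"].round(2)); return c
E
python3 -c "
from w import *
snap('w2')"
```

```text
time: 1.65
tool_pos: [0.4604, -0.295, 0.4044]
tcp_rot: [-3.139, -0.113, 0.001]
wrist_force: [-0.0, -0.2, 0.4]
width: 0.998
grip_force: 0.0
time: 3.07
tool_pos: [0.428, 0.1386, 0.4044]
tcp_rot: [3.139, 0.119, -0.001]
wrist_force: [0.2, -1.0, -0.3]
width: 1.0
grip_force: 0.0
[0.42801116 0.13861529 0.4044169 ] [[0.997, 0.076, -0.001], [0.076, -0.997, -0.0], [-0.001, 0.0, -1.0]] [ 0.2  -1.03 -0.33]
```

View pics/w2.png

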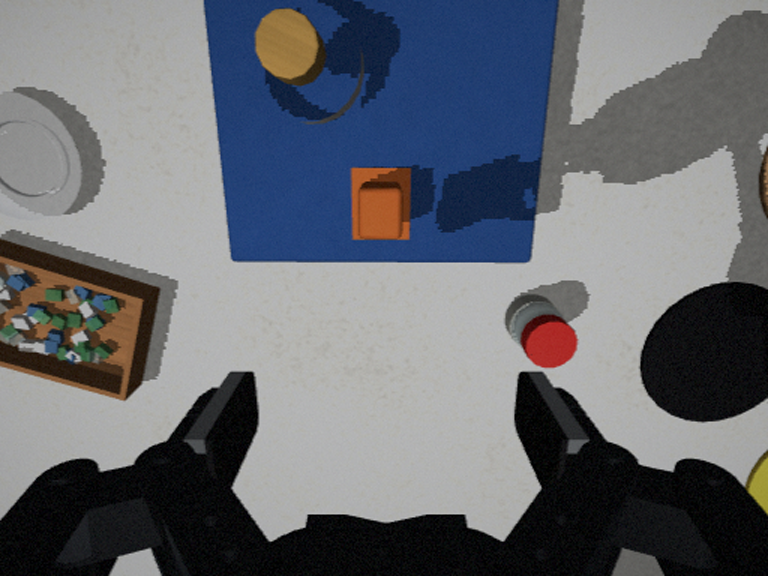

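In the wrist view, the knob top is at (290,46), the handle top at (381,212), and the lid's front edge runs level from (232,261) to (531,262).

Run:
```python
from h import *
c=dict(np.load("w2.npz")); g=lambda u,v,z:ray(c,(np.array([u,v])-.0)/1.5,z)[0][:2].round(4)
print("knob",g(290,46,.1605))
m=blob(c,(12,80,60),(28,255,255),(165,0,222,60)); p=cv2.findNonZero(m)[:,0]; print(p.min(0),p.max(0))
a=g(232,261,.0925);b=g(531,262,.0925);d=a-b;L=np.hypot(*d);print("front",a,b,L,np.degrees(np.arctan2(-d[0],d[1])))
yaw=np.arctan2(-d[0],d[1]);C=(a+b)/2+np.array([np.cos(yaw),np.sin(yaw)])*.098
h=(a+b)/2+np.array([np.cos(yaw),np.sin(yaw)])*.038
print("centre",C,"handle pred",h,"handle top",g(381,212,.1325), "width px pts",g(358,212,.1325),g(404,212,.1325))
```

```text
knob [0.5426 0.1882]
[170   6] [212  56]
front [0.4262 0.2382] [0.4403 0.0451] 0.19361410072616095 4.176277919362359
centre [0.53098978 0.14878688] handle pred [0.4711491  0.14441736] handle top [0.4712 0.1445] width px pts [0.4702 0.1568] [0.4721 0.1322]
```

```bash
python3 -m jog '[{"dx":24,"dy":-8,"dz":0,"ax":0,"ay":0,"az":0},{"dx":24,"dy":-8,"dz":0,"ax":0,"ay":0,"az":0},{"dx":24,"dy":-8,"dz":0,"ax":0,"ay":0,"az":0},{"dx":23,"dy":-8,"dz":0,"ax":0,"ay":0,"az":0},{"dx":23,"dy":-9,"dz":0,"ax":0,"ay":0,"az":0},{"dx":0,"dy":0,"dz":18,"ax":0,"ay":0,"az":0},{"dx":0,"dy":0,"dz":18,"ax":0,"ay":0,"az":0},{"dx":0,"dy":0,"dz":18,"ax":0,"ay":0,"az":0},{"dx":0,"dy":0,"dz":18,"ax":0,"ay":0,"az":0},{"dx":0,"dy":0,"dz":15,"ax":0,"ay":0,"az":0},{"dx":0,"dy":0,"dz":10,"ax":0,"ay":0,"az":0},{"dx":0,"dy":0,"dz":4,"ax":0,"ay":0,"az":0},{"dx":0,"dy":0,"dz":0,"ax":0,"ay":0,"az":0},{"dx":0,"dy":0,"dz":0,"ax":0,"ay":0,"az":0}]'
python3 -m jog '[{"dx":0,"dy":0,"dz":0,"ax":0,"ay":0,"az":0},{"dx":0,"dy":0,"dz":0,"ax":0,"ay":0,"az":0},{"dx":0,"dy":0,"dz":0,"ax":0,"ay":0,"az":0},{"dx":0,"dy":0,"dz":0,"ax":0,"ay":0,"az":0},{"dx":0,"dy":0,"dz":0,"ax":0,"ay":0,"az":0},{"dx":0,"dy":0,"dz":0,"ax":0,"ay":0,"az":0},{"dx":0,"dy":0,"dz":0,"ax":0,"ay":0,"az":0},{"dx":0,"dy":0,"dz":0,"ax":0,"ay":0,"az":0}]' 0 50
```

```text
time: 4.28
tool_pos: [0.5435, 0.1864, 0.3042]
tcp_rot: [-3.14, -0.112, -0.001]
wrist_force: [-0.0, 0.2, 0.6]
width: 0.999
grip_force: 0.0
time: 4.95
tool_pos: [0.5433, 0.1873, 0.3045]
tcp_rot: [-3.139, -0.114, -0.002]
wrist_force: [-1.5, 1.8, 4.7]
width: 0.312
grip_force: 49.1
```

```bash
python3 -m jog '[{"dx":0,"dy":0,"dz":-3,"ax":0,"ay":0,"az":0},{"dx":0,"dy":0,"dz":-6,"ax":0,"ay":0,"az":0},{"dx":0,"dy":0,"dz":-10,"ax":0,"ay":0,"az":0},{"dx":0,"dy":0,"dz":-15,"ax":0,"ay":0,"az":0},{"dx":0,"dy":0,"dz":-15,"ax":0,"ay":0,"az":0},{"dx":0,"dy":0,"dz":-15,"ax":0,"ay":0,"az":0},{"dx":0,"dy":0,"dz":-10,"ax":0,"ay":0,"az":0},{"dx":0,"dy":0,"dz":-6,"ax":0,"ay":0,"az":0},{"dx":0,"dy":0,"dz":0,"ax":0,"ay":0,"az":0},{"dx":0,"dy":0,"dz":0,"ax":0,"ay":0,"az":0},{"dx":0,"dy":0,"dz":0,"ax":0,"ay":0,"az":0}]'
```

```text
time: 5.87
tool_pos: [0.5427, 0.1868, 0.3825]
tcp_rot: [3.139, 0.114, -0.003]
wrist_force: [0.3, 0.8, -4.0]
width: 0.313
grip_force: 49.5
```

```bash
python3 -m jog '[{"dx":-2,"dy":10,"dz":0,"ax":0,"ay":0,"az":0},{"dx":-3,"dy":20,"dz":0,"ax":0,"ay":0,"az":0},{"dx":-3,"dy":28,"dz":0,"ax":0,"ay":0,"az":0},{"dx":-3,"dy":28,"dz":0,"ax":0,"ay":0,"az":0},{"dx":-4,"dy":28,"dz":0,"ax":0,"ay":0,"az":0},{"dx":-4,"dy":28,"dz":0,"ax":0,"ay":0,"az":0},{"dx":-4,"dy":28,"dz":0,"ax":0,"ay":0,"az":0},{"dx":-4,"dy":28,"dz":0,"ax":0,"ay":0,"az":0},{"dx":-4,"dy":28,"dz":0,"ax":0,"ay":0,"az":0},{"dx":-4,"dy":28,"dz":0,"ax":0,"ay":0,"az":0},{"dx":-3,"dy":28,"dz":0,"ax":0,"ay":0,"az":0},{"dx":-3,"dy":28,"dz":0,"ax":0,"ay":0,"az":0},{"dx":-3,"dy":28,"dz":0,"ax":0,"ay":0,"az":0},{"dx":-3,"dy":28,"dz":0,"ax":0,"ay":0,"az":0},{"dx":-3,"dy":25,"dz":0,"ax":0,"ay":0,"az":0},{"dx":-2,"dy":18,"dz":0,"ax":0,"ay":0,"az":0},{"dx":0,"dy":0,"dz":0,"ax":0,"ay":0,"az":0},{"dx":0,"dy":0,"dz":0,"ax":0,"ay":0,"az":0},{"dx":0,"dy":0,"dz":0,"ax":0,"ay":0,"az":0}]'
python3 -c "
from w import *
snap('w3')"
```

```text
time: 7.45
tool_pos: [0.5202, -0.2247, 0.3828]
tcp_rot: [-3.138, -0.112, 0.002]
wrist_force: [0.4, 0.1, -3.2]
width: 0.309
grip_force: 50.0
[ 0.52022169 -0.22471518  0.38282602] [[0.997, 0.072, -0.002], [0.072, -0.997, 0.001], [-0.001, -0.001, -1.0]] [ 0.4   0.09 -3.23]
```

View pics/w3.png

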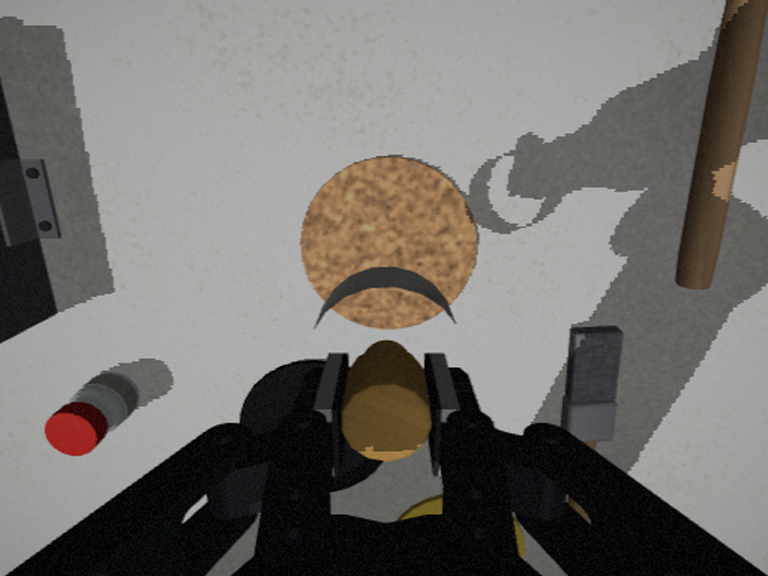

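The weight hangs upright in the grip, knob at (387,420), and the cork pad's ellipse is centred at about (390,242). I'll check the pad's centre.

```bash
python3 - <<'E'
from h import *
c=dict(np.load("w3.npz"));
for u,v in((390,242),(301,242),(479,242),(390,155),(390,329)): print(ray(c,np.array([u,v])/1.5,.006)[0].round(4))
E
python3 -m jog '[{"dx":0,"dy":0,"dz":10,"ax":0,"ay":0,"az":0},{"dx":0,"dy":0,"dz":20,"ax":0,"ay":0,"az":0},{"dx":0,"dy":0,"dz":25,"ax":0,"ay":0,"az":0},{"dx":0,"dy":0,"dz":25,"ax":0,"ay":0,"az":0},{"dx":0,"dy":0,"dz":25,"ax":0,"ay":0,"az":0},{"dx":0,"dy":0,"dz":20,"ax":0,"ay":0,"az":0},{"dx":0,"dy":0,"dz":15,"ax":0,"ay":0,"az":0},{"dx":0,"dy":0,"dz":10,"ax":0,"ay":0,"az":0},{"dx":0,"dy":0,"dz":6,"ax":0,"ay":0,"az":0},{"dx":0,"dy":0,"dz":0,"ax":0,"ay":0,"az":0},{"dx":0,"dy":0,"dz":0,"ax":0,"ay":0,"az":0}]'
```

```text
[ 0.5241 -0.2273  0.006 ]
[ 0.519  -0.1575  0.006 ]
[ 0.5292 -0.297   0.006 ]
[ 0.5896 -0.2223  0.006 ]
[ 0.4501 -0.2328  0.006 ]
time: 8.42
tool_pos: [0.5211, -0.2245, 0.228]
tcp_rot: [3.139, 0.114, 0.001]
wrist_force: [-0.5, 0.7, -3.9]
width: 0.306
grip_force: 50.0
```

```bash
python3 -m jog '[{"dx":0,"dy":0,"dz":3,"ax":0,"ay":0,"az":0},{"dx":0,"dy":0,"dz":3,"ax":0,"ay":0,"az":0},{"dx":0,"dy":0,"dz":2,"ax":0,"ay":0,"az":0},{"dx":0,"dy":0,"dz":1,"ax":0,"ay":0,"az":0},{"dx":0,"dy":0,"dz":0,"ax":0,"ay":0,"az":0},{"dx":0,"dy":0,"dz":0,"ax":0,"ay":0,"az":0}]'
python3 -m jog '[{"dx":0,"dy":0,"dz":1,"ax":0,"ay":0,"az":0},{"dx":0,"dy":0,"dz":0,"ax":0,"ay":0,"az":0},{"dx":0,"dy":0,"dz":0,"ax":0,"ay":0,"az":0}]'
```

```text
time: 8.92
tool_pos: [0.5208, -0.2248, 0.2187]
tcp_rot: [3.14, 0.113, 0.0]
wrist_force: [0.0, 0.9, -4.0]
width: 0.314
grip_force: 50.0
time: 9.17
tool_pos: [0.521, -0.2248, 0.2181]
tcp_rot: [3.139, 0.113, 0.001]
wrist_force: [-0.4, 1.1, 0.2]
width: 0.316
grip_force: 50.1
```

Contact confirmed: the force went to about 0 N at z = 0.218. Releasing and rising.

```bash
python3 -m jog '[{"dx":0,"dy":0,"dz":0,"ax":0,"ay":0,"az":0},{"dx":0,"dy":0,"dz":0,"ax":0,"ay":0,"az":0},{"dx":0,"dy":0,"dz":0,"ax":0,"ay":0,"az":0},{"dx":0,"dy":0,"dz":0,"ax":0,"ay":0,"az":0},{"dx":0,"dy":0,"dz":0,"ax":0,"ay":0,"az":0},{"dx":0,"dy":0,"dz":0,"ax":0,"ay":0,"az":0},{"dx":0,"dy":0,"dz":0,"ax":0,"ay":0,"az":0},{"dx":0,"dy":0,"dz":-5,"ax":0,"ay":0,"az":0},{"dx":0,"dy":0,"dz":-10,"ax":0,"ay":0,"az":0},{"dx":0,"dy":0,"dz":-20,"ax":0,"ay":0,"az":0},{"dx":0,"dy":0,"dz":-25,"ax":0,"ay":0,"az":0},{"dx":0,"dy":0,"dz":-25,"ax":0,"ay":0,"az":0},{"dx":0,"dy":0,"dz":-25,"ax":0,"ay":0,"az":0},{"dx":0,"dy":0,"dz":-25,"ax":0,"ay":0,"az":0},{"dx":0,"dy":0,"dz":-15,"ax":0,"ay":0,"az":0},{"dx":0,"dy":0,"dz":0,"ax":0,"ay":0,"az":0},{"dx":0,"dy":0,"dz":0,"ax":0,"ay":0,"az":0}]' 1
python3 - <<'E'
from h import *
from workcell import bot,optics
c=optics.read_camera("scene")
cv2.imwrite("pics/s2.png",cv2.resize(c["img"][120:260,120:360,::-1],(768,448),interpolation=2))
E
```

```text
time: 10.58
tool_pos: [0.5211, -0.2249, 0.3695]
tcp_rot: [3.138, 0.113, 0.005]
wrist_force: [0.1, -0.0, -0.4]
width: 1.004
grip_force: 0.0
```

View pics/s2.png

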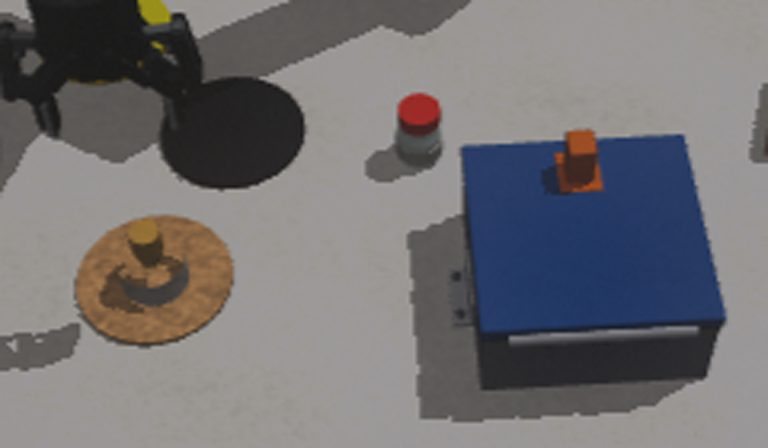

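The weight stands upright near the pad's centre, knob at crop (145,240), and nothing else has moved. Next, the handle.

```bash
python3 -m jog '[{"dx":-1,"dy":-12,"dz":0,"ax":0,"ay":0,"az":0},{"dx":-2,"dy":-26,"dz":0,"ax":0,"ay":0,"az":0},{"dx":-2,"dy":-28,"dz":0,"ax":0,"ay":0,"az":0},{"dx":-2,"dy":-28,"dz":0,"ax":0,"ay":0,"az":0},{"dx":-2,"dy":-28,"dz":0,"ax":0,"ay":0,"az":0},{"dx":-2,"dy":-28,"dz":0,"ax":0,"ay":0,"az":0},{"dx":-2,"dy":-28,"dz":0,"ax":0,"ay":0,"az":0},{"dx":-2,"dy":-28,"dz":0,"ax":0,"ay":0,"az":0},{"dx":-2,"dy":-28,"dz":0,"ax":0,"ay":0,"az":0},{"dx":-2,"dy":-28,"dz":0,"ax":0,"ay":0,"az":0},{"dx":-1,"dy":-28,"dz":0,"ax":0,"ay":0,"az":0},{"dx":-1,"dy":-28,"dz":0,"ax":0,"ay":0,"az":0},{"dx":-1,"dy":-28,"dz":0,"ax":0,"ay":0,"az":0},{"dx":-1,"dy":-18,"dz":0,"ax":0,"ay":0,"az":0},{"dx":0,"dy":-8,"dz":0,"ax":0,"ay":0,"az":0},{"dx":0,"dy":0,"dz":0,"ax":0,"ay":0,"az":0},{"dx":0,"dy":0,"dz":0,"ax":0,"ay":0,"az":0},{"dx":0,"dy":0,"dz":0,"ax":0,"ay":0,"az":0}]'
python3 -c "
from w import *
snap('w4')"
```

```text
time: 12.13
tool_pos: [0.4708, 0.1439, 0.367]
tcp_rot: [3.139, 0.113, -0.002]
wrist_force: [-0.1, 0.0, -0.1]
width: 1.0
grip_force: 0.0
[0.47081594 0.14393144 0.36700158] [[0.997, 0.072, -0.001], [0.072, -0.997, -0.001], [-0.001, 0.001, -1.0]] [-0.09  0.01 -0.13]
```

View pics/w4.png

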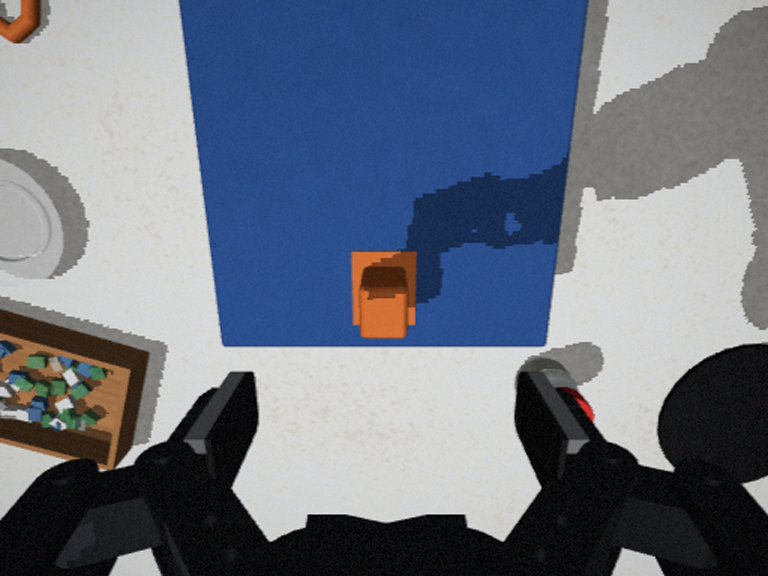

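The handle top at (384,313) is centred between the fingers, whose midpoint column is 386, and the lid edge is level. Descending 93 mm and gripping.

```bash
python3 -m jog '[{"dx":0,"dy":0,"dz":10,"ax":0,"ay":0,"az":0},{"dx":0,"dy":0,"dz":18,"ax":0,"ay":0,"az":0},{"dx":0,"dy":0,"dz":18,"ax":0,"ay":0,"az":0},{"dx":0,"dy":0,"dz":18,"ax":0,"ay":0,"az":0},{"dx":0,"dy":0,"dz":14,"ax":0,"ay":0,"az":0},{"dx":0,"dy":0,"dz":9,"ax":0,"ay":0,"az":0},{"dx":0,"dy":0,"dz":5,"ax":0,"ay":0,"az":0},{"dx":0,"dy":0,"dz":0,"ax":0,"ay":0,"az":0},{"dx":0,"dy":0,"dz":0,"ax":0,"ay":0,"az":0}]'
python3 -m jog '[{"dx":0,"dy":0,"dz":0,"ax":0,"ay":0,"az":0},{"dx":0,"dy":0,"dz":0,"ax":0,"ay":0,"az":0},{"dx":0,"dy":0,"dz":0,"ax":0,"ay":0,"az":0},{"dx":0,"dy":0,"dz":0,"ax":0,"ay":0,"az":0},{"dx":0,"dy":0,"dz":0,"ax":0,"ay":0,"az":0},{"dx":0,"dy":0,"dz":0,"ax":0,"ay":0,"az":0},{"dx":0,"dy":0,"dz":0,"ax":0,"ay":0,"az":0},{"dx":0,"dy":0,"dz":0,"ax":0,"ay":0,"az":0},{"dx":0,"dy":0,"dz":0,"ax":0,"ay":0,"az":0}]' 0 70
```

```text
time: 12.93
tool_pos: [0.4713, 0.1444, 0.2758]
tcp_rot: [-3.14, -0.113, -0.0]
wrist_force: [-0.7, -0.3, 0.4]
width: 1.001
grip_force: 0.0
time: 13.68
tool_pos: [0.4711, 0.145, 0.2763]
tcp_rot: [-3.139, -0.113, -0.001]
wrist_force: [-2.5, 1.5, 5.3]
width: 0.268
grip_force: 68.8
```

```bash
python3 -m jog '[{"dx":0.85,"dy":0,"dz":-0.7,"ax":0,"ay":-0.25,"az":0},{"dx":0,"dy":0,"dz":0,"ax":0,"ay":0,"az":0},{"dx":0.85,"dy":0,"dz":-0.7,"ax":0,"ay":-0.25,"az":0},{"dx":0,"dy":0,"dz":0,"ax":0,"ay":0,"az":0},{"dx":0.85,"dy":0,"dz":-0.7,"ax":0,"ay":-0.25,"az":0},{"dx":0,"dy":0,"dz":0,"ax":0,"ay":0,"az":0},{"dx":0.85,"dy":0,"dz":-0.7,"ax":0,"ay":-0.25,"az":0},{"dx":0,"dy":0,"dz":0,"ax":0,"ay":0,"az":0}]'
python3 -m jog '[{"dx":0.85,"dy":0,"dz":-0.7,"ax":0,"ay":-0.25,"az":0},{"dx":0,"dy":0,"dz":0,"ax":0,"ay":0,"az":0},{"dx":0.85,"dy":0,"dz":-0.7,"ax":0,"ay":-0.25,"az":0},{"dx":0,"dy":0,"dz":0,"ax":0,"ay":0,"az":0},{"dx":0.85,"dy":0,"dz":-0.7,"ax":0,"ay":-0.25,"az":0},{"dx":0,"dy":0,"dz":0,"ax":0,"ay":0,"az":0},{"dx":0.85,"dy":0,"dz":-0.7,"ax":0,"ay":-0.25,"az":0},{"dx":0,"dy":0,"dz":0,"ax":0,"ay":0,"az":0}]'
```

```text
time: 14.35
tool_pos: [0.4745, 0.1452, 0.2781]
tcp_rot: [-3.139, -0.113, 0.028]
wrist_force: [-0.7, 4.7, -0.2]
width: 0.269
grip_force: 68.6
time: 15.02
tool_pos: [0.4775, 0.1454, 0.279]
tcp_rot: [3.139, 0.113, -0.057]
wrist_force: [2.0, 7.2, -11.7]
width: 0.27
grip_force: 69.4
```

```bash
python3 -m jog '[{"dx":0.85,"dy":0,"dz":-0.7,"ax":0,"ay":-0.25,"az":0},{"dx":0,"dy":0,"dz":0,"ax":0,"ay":0,"az":0},{"dx":0.85,"dy":0,"dz":-0.7,"ax":0,"ay":-0.25,"az":0},{"dx":0,"dy":0,"dz":0,"ax":0,"ay":0,"az":0}]'
python3 -m jog '[{"dx":0.85,"dy":0,"dz":-0.7,"ax":0,"ay":-0.25,"az":0},{"dx":0,"dy":0,"dz":0,"ax":0,"ay":0,"az":0},{"dx":0.85,"dy":0,"dz":-0.7,"ax":0,"ay":-0.25,"az":0},{"dx":0,"dy":0,"dz":0,"ax":0,"ay":0,"az":0}]'
```

```text
time: 15.35
tool_pos: [0.479, 0.1455, 0.2794]
tcp_rot: [3.138, 0.113, -0.072]
wrist_force: [3.6, 6.0, -14.6]
width: 0.267
grip_force: 69.6
time: 15.68
tool_pos: [0.4809, 0.1456, 0.2812]
tcp_rot: [3.137, 0.113, -0.085]
wrist_force: [3.1, 6.2, -10.4]
width: 0.27
grip_force: 70.5
```

Past the peak (14.6 N, then 10.4 N). Continuing gently.

```bash
python3 -m jog '[{"dx":0.85,"dy":0,"dz":-0.7,"ax":0,"ay":-0.25,"az":0},{"dx":0,"dy":0,"dz":0,"ax":0,"ay":0,"az":0},{"dx":0.85,"dy":0,"dz":-0.7,"ax":0,"ay":-0.25,"az":0},{"dx":0,"dy":0,"dz":0,"ax":0,"ay":0,"az":0},{"dx":0.85,"dy":0,"dz":-0.7,"ax":0,"ay":-0.25,"az":0},{"dx":0,"dy":0,"dz":0,"ax":0,"ay":0,"az":0},{"dx":0.85,"dy":0,"dz":-0.7,"ax":0,"ay":-0.25,"az":0},{"dx":0,"dy":0,"dz":0,"ax":0,"ay":0,"az":0}]'
python3 -m jog '[{"dx":0.85,"dy":0,"dz":-0.7,"ax":0,"ay":-0.25,"az":0},{"dx":0,"dy":0,"dz":0,"ax":0,"ay":0,"az":0},{"dx":0.85,"dy":0,"dz":-0.7,"ax":0,"ay":-0.25,"az":0},{"dx":0,"dy":0,"dz":0,"ax":0,"ay":0,"az":0},{"dx":0.85,"dy":0,"dz":-0.7,"ax":0,"ay":-0.25,"az":0},{"dx":0,"dy":0,"dz":0,"ax":0,"ay":0,"az":0},{"dx":0.85,"dy":0,"dz":-0.7,"ax":0,"ay":-0.25,"az":0},{"dx":0,"dy":0,"dz":0,"ax":0,"ay":0,"az":0}]'
```

```text
time: 16.35
tool_pos: [0.4847, 0.1459, 0.2848]
tcp_rot: [3.136, 0.113, -0.112]
wrist_force: [2.0, 6.0, -6.4]
width: 0.27
grip_force: 71.0
time: 17.02
tool_pos: [0.4884, 0.1462, 0.2876]
tcp_rot: [3.134, 0.113, -0.139]
wrist_force: [3.3, 5.9, -6.9]
width: 0.271
grip_force: 71.3
```

```bash
python3 -m jog '[{"dx":0.85,"dy":0,"dz":-0.9,"ax":0,"ay":-0.25,"az":0},{"dx":0,"dy":0,"dz":0,"ax":0,"ay":0,"az":0},{"dx":0.85,"dy":0,"dz":-0.9,"ax":0,"ay":-0.25,"az":0},{"dx":0,"dy":0,"dz":0,"ax":0,"ay":0,"az":0},{"dx":0.85,"dy":0,"dz":-0.9,"ax":0,"ay":-0.25,"az":0},{"dx":0,"dy":0,"dz":0,"ax":0,"ay":0,"az":0},{"dx":0.85,"dy":0,"dz":-0.9,"ax":0,"ay":-0.25,"az":0},{"dx":0,"dy":0,"dz":0,"ax":0,"ay":0,"az":0},{"dx":0,"dy":0,"dz":0,"ax":0,"ay":0,"az":0}]'
python3 - <<'E'
from w import *
c=snap('w5')
# predicted front-edge row for several lid angles
y=np.radians(4.2);ex=np.array([np.cos(y),np.sin(y),0]);ey=np.array([-np.sin(y),np.cos(y),0])
H=np.array([.531,.1488,.08])+.095*ex
for th in(.07,.08,.09,.1,.105,.11,.12):
    P=[]
    for s in(-1,1):
        X,Z=-.193,.0125
        P.append(H+ex*(np.cos(th)*X+np.sin(th)*Z)+np.array([0,0,1])*(-np.sin(th)*X+np.cos(th)*Z)+ey*s*.0968)
    print(th,(proj(c,np.array(P))*1.5).round(1).tolist())
E
```

```text
time: 17.77
tool_pos: [0.4922, 0.1465, 0.2906]
tcp_rot: [3.132, 0.113, -0.166]
wrist_force: [3.6, 5.8, -6.7]
width: 0.271
grip_force: 71.1
[0.49217544 0.14646929 0.29062645] [[0.992, 0.072, -0.105], [0.072, -0.997, -0.007], [-0.105, -0.001, -0.994]] [ 3.59  5.81 -6.69]
0.07 [[619.0, 437.1], [156.6, 437.2]]
0.08 [[621.4, 439.9], [154.3, 440.0]]
0.09 [[623.7, 442.7], [151.9, 442.8]]
0.1 [[626.2, 445.6], [149.5, 445.6]]
0.105 [[627.4, 447.0], [148.3, 447.0]]
0.11 [[628.7, 448.4], [147.1, 448.4]]
0.12 [[631.2, 451.3], [144.6, 451.3]]
```

View pics/w5.png

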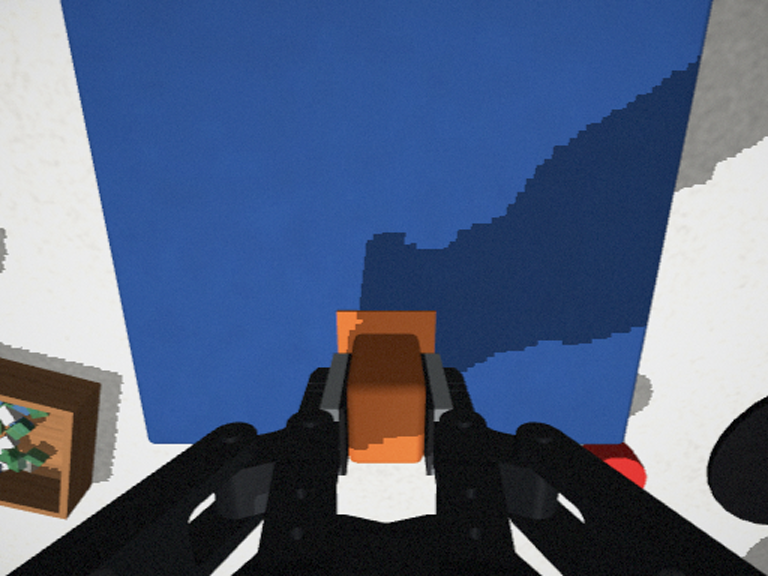

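The front corners are at (148,441) and (623,442). Rows, width and tool rise give a lid angle of about 0.09 to 0.10 rad, so the edge is about 18 to 19 mm up. A small nudge, then hold.

```bash
python3 -m jog '[{"dx":0.8,"dy":0,"dz":-0.8,"ax":0,"ay":-0.25,"az":0},{"dx":0.5,"dy":0,"dz":-0.5,"ax":0,"ay":-0.15,"az":0},{"dx":0,"dy":0,"dz":0,"ax":0,"ay":0,"az":0},{"dx":0,"dy":0,"dz":0,"ax":0,"ay":0,"az":0},{"dx":0,"dy":0,"dz":0,"ax":0,"ay":0,"az":0},{"dx":0,"dy":0,"dz":0,"ax":0,"ay":0,"az":0},{"dx":0,"dy":0,"dz":0,"ax":0,"ay":0,"az":0},{"dx":0,"dy":0,"dz":0,"ax":0,"ay":0,"az":0},{"dx":0,"dy":0,"dz":0,"ax":0,"ay":0,"az":0},{"dx":0,"dy":0,"dz":0,"ax":0,"ay":0,"az":0}]'
python3 - <<'E'
from h import *
from workcell import bot,optics
c=optics.read_camera("scene")
cv2.imwrite("pics/s3.png",cv2.resize(c["img"][...,::-1],(768,576),interpolation=2))
print(bot.read_state()["tool_pos"])
E
```

```text
time: 18.65
tool_pos: [0.4936, 0.1466, 0.2917]
tcp_rot: [3.131, 0.113, -0.176]
wrist_force: [5.3, 6.5, -7.7]
width: 0.269
grip_force: 71.1
[0.49365694 0.1465677  0.29167258]
```

View pics/s3.png

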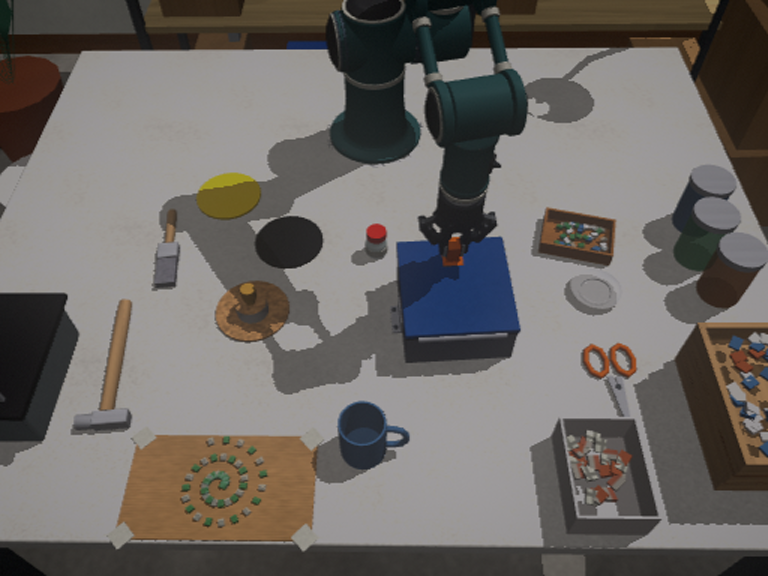

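The lid is slightly ajar, with its front edge near (450,240) and the handle gripped at (453,250). The weight stands on the cork pad at (250,305), and the bystanders haven't moved.

```bash
python3 -c "
from workcell import bot
print(bot.finish_job())"
```

```text
the job is handed in; nothing more can be done
None
```

The job is handed in after about 19 s: the weight stands upright on the cork pad, the seal is broken, and the gripper still holds the handle with the lid's front edge about 2 cm up (lid angle about 0.10 rad, estimated from tool position and camera).

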